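Back the gouge off the stone and lift its arm off the ball

ROBOT

A 6-joint arm with a two-finger parallel gripper is mounted at the origin on the work surface. World frame = base frame: x ahead of the robot, y to its left, z up, the work surface at z = 0. Lengths are in m, angles in rad, forces in N, time in s.
With the tool pointing down it reaches from about 0.275 to 0.825 m from the base axis. Payload 5.2 kg.
Tool frame: the origin (TCP) lies at the very end of the fingers, on their centre line; the grasp point (between the pads) lies 19 mm behind it; z points along the fingers, y is the line along which they close (so a half turn about z gives the same grasp; the last joint's range is limited). The gripper opens to 93 mm and grips with 3 to 60 N. Pads are 15 mm wide; open, the fingers measure 128 mm over their backs; the gripper's body (75 mm by 188 mm) begins 65 mm behind the grasp point.
Start: joints at [-1.436, 0.259, 1.535, -0, 1.348, -0.203], TCP at [0.182, -0.519, 0.219] pointing down, gripper open.
Joint ranges: [-3.14, 3.14], [-0.91, 2.08], [0.19, 2.58], [-1.22, 4.36], [0.22, 2.71], [-3.12, 3.12]. Speed limits (rad/s): [2.57, 2.57, 3.14, 3.14, 3.14, 3.14].

INTERFACE

Orientations are given as a unit quaternion [w, x, y, z].
In Python, from cell import manip gives the robot as it stands.
- The arm moves only by the tool apply_moves, never from a script. Its argument "series" is a list that holds one entry, the list of rows, each a list of 5 numbers: the shift along the tool's x, y, z each as a share of 0.04 m, from -1 to 1, then the turn about the tool's z as a share of 0.1 rad, from -1 to 1, then the finger opening in mm, from 0 to 93. In form: [[[dx, dy, dz, twist, grip], ...]]. A call has 1 to 5 rows; each row shifts and turns the commanded pose from where the row before left it, along the tool's axes as they then stand; what a row does not reach is not made up. A row lasts 1/12 s, in which the tool goes at most 41.7 mm and 7.16 degrees, less where a joint would pass 70% of its speed; a pose out of reach is approached as far as the arm can. A call with a number of a shift or a turn outside -1 to 1 is refused whole. A call with a gripper value outside its range is refused whole. The fingers move at their own pace and stop on an object; the grip force is fixed at half the most. Time passes only in rows, so rows that do not move let the fingers close. It gives the time, the measured TCP pose, the force, the opening and the grip force at its end, in the units of the state.
- manip.read_state(): the state, without advancing time (a new reading comes with each control period).
- manip.grab_frame(name): name is "scene" or "side" or "wrist"; returns the picture (420x560x3 uint8, red, green, blue); there is no depth.
- manip.camera_params(name): a dict with "fx", "fy", "cx", "cy" (pixels), "k1" (the pictures are not rectified: a ray, as slopes to the right and down, at radius r is drawn at 1 + k1 r^2 times it, then the intrinsics apply), "R" (3x3) and "t" (3): a world point X has camera coordinates R X + t. Camera axes: x right, y down, z forward; pixel columns grow to the right and rows downward; lengths in m; the calibration is good to about 2 mm. A picture is of the moment at which its call begins: read the wrist's pose just before it. camera_params takes no time and is no camera call; for the wrist camera it gives the pose at the moment of the call.
- manip.close_job(): hands the job in; it is judged then, once.
The state is a dict: "clock": time; "qpos": joint angles; "dq": joint speeds; "tau": joint torques, N m; "ee_pos": TCP position; "tool_rot": TCP orientation; "force": force on the tool from outside, world axes, zero at the start; "moment": the same for the moment, N m; "finger_gap": finger opening in m; "grasp_force": force on a finger pad.
Only numpy, scipy, OpenCV 4.12 (cv2) and the standard library are available. Lean on these libraries where they do the work, as an engineer would, in place of code of your own. Each camera call takes 0.05 s, during which the arm holds its last target. There are 200 camera calls.

TASK

Inspect the gouge in the sharpening station: first wind the black handwheel anticlockwise (seen from above), taking as many grips as needed, until its red pointer lies over the green mark, which backs the gouge off the grinding stone. Then pull the red latch handle of the blue tool arm sideways against its spring, away from the arm, and lift the arm off its ball until it slopes up about 20 degrees. Finish while still holding the arm up there; leave the loose things on the bench alone.

Things in the scene. Friction and masses are not known exactly. Their poses are not given: they have to be found in the camera images.
- wheel_grip (a point): Centre of the black handwheel, on its upright axis, at half the height of its rim. The wheel is a disc 60 mm in diameter and 24 mm thick (rim from 12 mm below to 12 mm above this point) on an upright stem; grip it across the rim from above. The red pointer and the dial lie 48 mm or more below this point. Friction about 0.3 N m; it stays where it is left
- pointer_tip (a point): Tip of the red pointer bar that turns with the handwheel, 50 mm from its axis and 48 mm below wheel_grip
- dial_mark (a point): Middle of the green mark (20 mm long outwards, 16 mm wide) on the fixed round aluminium dial under the handwheel, 50 mm from the wheel's axis. The pointer starts 2.0 to 3.6 rad clockwise of it
- wheel (a joint): Turn of the handwheel in rad: 0 at the start, grows anticlockwise seen from above; stops at 0 and 4.4. Each rad moves the carriage with ball, arm and latch 8 mm along the arm, away from the stone
- tongue_hinge (a point): Middle of the level hinge axis of the blue tool arm, on the sliding carriage. Its frame does not tilt with the arm: x along the hinge axis (the latch is pulled along -x), -y along the arm towards the ball and the stone, z up. The ball is 220 mm from the hinge along -y
- tongue_lift (a joint): Angle of the blue tool arm about its hinge in rad: 0 lying level on the ball, grows as the ball end rises; stops at 0.9. Arm with gouge weighs 0.4 to 0.65 kg and falls back when let go
- latch_grip (a point): Grip point of the red latch handle, an upright block 18 mm (x, the pull) by 26 mm (y) by 60 mm tall, top 18 mm above this point, on a 10 mm rod 37 mm below it; 50 mm free between it and the arm. Shut, arm down: at (-85, -220, +12) mm in tongue_hinge's frame. Axes turn with the arm. Grip from above, fingers closing along x
- latch (a joint): Travel of the latch along -x, in m: 0 shut, 0.024 fully out. Spring: 5 N shut, 11 N fully out; shuts when let go. Its bolt hooks under the ball and stops the arm from rising until pulled out 9 mm or more; keep it pulled while the arm leaves the ball
- coupler (a point): Point on the blue arm over the ball's axis, 220 mm from the hinge; level with the hinge when the arm is down
- tongue: The blue tool arm itself, with coupler, clamped wooden-handled gouge and latch. Origin on the hinge line
- tin: Loose bystander: open steel tin, 84 mm across, 110 mm tall, origin under its centre
- chisel_amber: Loose bystander: chisel with amber handle, 230 mm long along x, 24 mm thick
- chisel_red: Loose bystander: chisel with dark red handle, 230 mm long along x, 24 mm thick
- chisel_brown: Loose bystander: chisel with brown handle, 230 mm long along x, 24 mm thick
- oilstone: Loose bystander: grey oilstone 50 x 140 x 25 mm lying on the board beyond the arm
- dresser: Loose bystander: red and dark steel wheel dresser, 30 x 140 x 24 mm, lying along y on the board on the robot's side of the latch
- paste_jar: Loose bystander: white jar with yellow cap, 48 mm across, 50 mm tall, on the board beyond the arm

How it is judged:
By the outcome, as a careful person would: the job done as asked, in the order asked, and still so for the second after the job is handed in, while the arm keeps its last pose, push and grip.
It also fails if it takes over 72 s, if anything falls off the work surface, if the arm or the gripper's body presses on something with over 40 N, if the wrist force passes 120 N, or if a joint passes its speed limit or range.

## Working session

There is one attempt and no reset: what is moved stays moved. The work goes in short steps, Python scripts to look and compute and a tool call to move; the robot and the scene stay as the last step left them, time stands still between calls to the robot, and variables do not carry over. Pictures are saved under pics/ and viewed, at most 10 in all, crops included, and the job is handed in when it is done.

Besides the shell and the picture viewer there is one more tool, called in YAML: its name, and indented under it one key for each argument. apply_moves: Moves the arm, as the interface text tells. Its arguments: {"type":"object","properties":{"series":{"type":"array","items":{"type":"array","items":{"type":"array","items":{"type":"number"}}}}},"required":["series"]}

```bash
mkdir -p pics; ls; python3 - <<'E'
from cell import manip
import cv2
print(manip.read_state())
for n in("scene","side"):
    im=manip.grab_frame(n); cv2.imwrite(f"pics/{n}0.png",im[:,:,::-1]); p=manip.camera_params(n); print(n,p)
E
```

```text
pics
{'clock': 0.0, 'qpos': array([-1.43580209e+00,  2.59321515e-01,  1.53609249e+00,  3.40322140e-05,
        1.34802295e+00, -2.02838763e-01]), 'dq': array([-0.00069056, -0.00117359,  0.00161581,  0.00112095,  0.00155705,
        0.00154495]), 'tau': array([-1.66207235e-03, -4.37312686e+01, -2.83995938e+01,  7.16642593e-02,
        4.19486838e-02, -1.51694194e-04]), 'ee_pos': array([ 0.18223064, -0.51833973,  0.21782552]), 'tool_rot': array([-9.21056762e-04,  9.85767713e-01,  1.68110576e-01,  4.78580100e-05]), 'force': array([-0.0384594 ,  0.58329309, -0.90812391]), 'moment': array([ 0.00866602, -0.03459796, -0.01035274]), 'grasp_force': 0.0, 'finger_gap': 0.09312040422535425}
scene {'fx': 433.3069014270781, 'fy': 433.3069014270781, 'cx': 280.542183508366, 'cy': 208.76670769159455, 'k1': 0.03901549137214574, 'R': array([[ 0.17097614,  0.98517414, -0.01410903],
       [ 0.52795013, -0.10369707, -0.84292086],
       [-0.83188691,  0.13667049, -0.53785254]]), 't': array([-0.17085279, -0.23710305,  1.63074889])}
side {'fx': 477.3703153956041, 'fy': 477.3703153956041, 'cx': 281.5109481122946, 'cy': 207.81180444528096, 'k1': -0.026362053354827424, 'R': array([[-0.91728455, -0.39787865, -0.01678212],
       [-0.26286151,  0.63659153, -0.72502073],
       [ 0.29915363, -0.66063893, -0.68852255]]), 't': array([0.59071037, 0.18901088, 1.08193148])}
```

View pics/scene0.png

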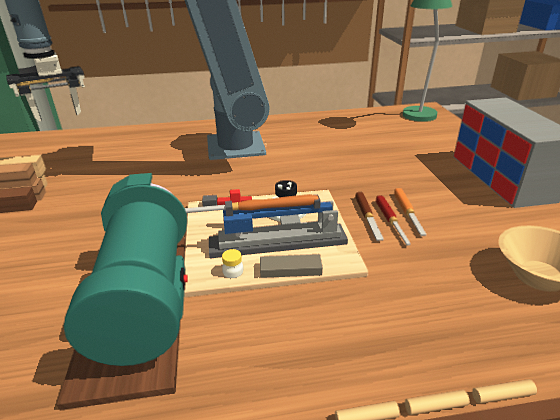

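View pics/side0.png

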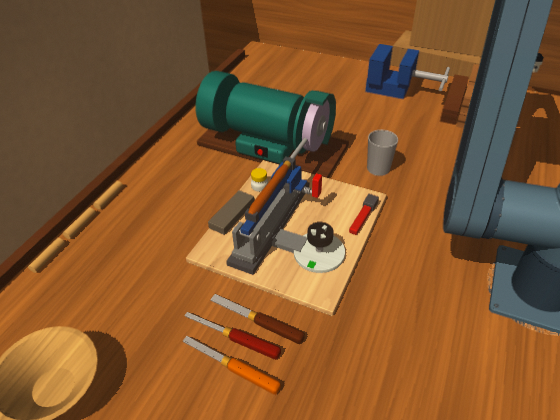

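The scene view shows the latch handle (red) at about (235,197), the wheel at (286,187) and the arm at (280,207). The side view shows the latch at (316,185), the wheel at (320,235) and the green mark at (311,264). Next I'll view enlarged crops.

```bash
python3 - <<'E'
import cv2
s=cv2.imread("pics/side0.png")[160:285,220:390]; cv2.imwrite("pics/c_side.png",cv2.resize(s,None,fx=4.7,fy=4.7,interpolation=2))
s=cv2.imread("pics/scene0.png")[165:265,190:350]; cv2.imwrite("pics/c_scene.png",cv2.resize(s,None,fx=5,fy=5,interpolation=2))
E
```

```text
(no output)
```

View pics/c_side.png

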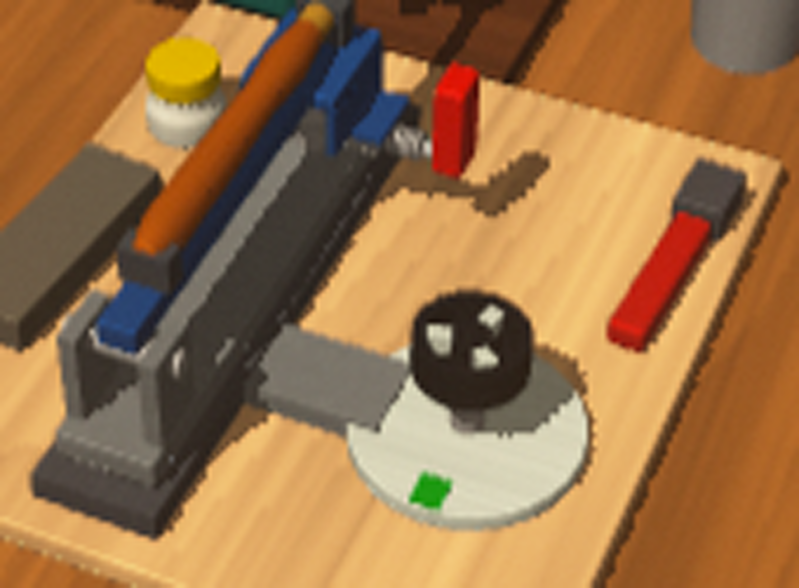

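View pics/c_scene.png

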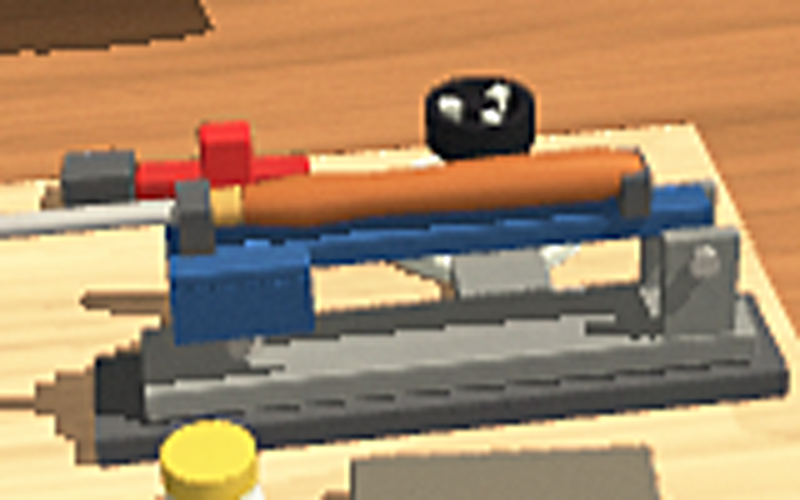

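```bash
cat > h.py <<'E'
from cell import manip
import numpy as np, cv2
from scipy.optimize import least_squares
def ray(n,uv,p=None):
    p=p or manip.camera_params(n)
    K=np.array([[p["fx"],0,p["cx"]],[0,p["fy"],p["cy"]],[0,0,1]])
    s=cv2.undistortPoints(np.array([[uv]],float),K,np.array([p["k1"],0,0,0,0]))[0,0]
    R=np.array(p["R"]);return -R.T@np.array(p["t"]),R.T@np.r_[s,1]
def tri(*v):
    A=np.zeros((3,3));b=np.zeros(3);L=[]
    for x in v:
        o,d=ray(*x);d=d/np.linalg.norm(d);P=np.eye(3)-np.outer(d,d);A+=P;b+=P@o;L.append((P,o))
    X=np.linalg.solve(A,b);return X,max(np.linalg.norm(P@(X-o)) for P,o in L)
def onz(n,uv,z,p=None):
    o,d=ray(n,uv,p);return o+d*(z-o[2])/d[2]
E
python3 - <<'E'
from h import *
np.set_printoptions(precision=4,suppress=True)
S=lambda x,y:("side",(220+x/4.7,160+y/4.7)); C=lambda x,y:("scene",(190+x/5,165+y/5))
for n,a,b in [("wheel",(471,352),(480,117)),("latchtop",(462,72),(225,127)),("spot1",(438,338),(496,95)),("spot1b",(438,338),(490,117)),("spot2",(491,318),(450,107)),
 ("oilcorner",(90,145),(655,450)),("handle end",(140,245),(645,165)),("armend",(120,330),(715,190))]:
    print(n,*tri(S(*a),C(*b)))
print("board corners z.02", [onz(*S(*q),.02) for q in [(780,160),(0,525)]],[onz(*C(*q),.02) for q in [(692,125),]])
print("rail edge side", [onz(*S(*q),.03) for q in [(160,535),(400,155)]])
print("rail scene", [onz(*C(*q),.03) for q in [(100,462),(790,390)]])
print("mark z.04,.05,.06",[onz(*S(431,491),z) for z in(.03,.04,.05)])
print("dial ctr",[onz(*S(469,435),z) for z in(.03,.04,.05)])
E
```

```text
wheel [0.4995 0.1035 0.0845] 0.0004976115234697257
latchtop [ 0.5607 -0.0398  0.1313] 0.002273617277700049
spot1 [0.5116 0.1127 0.1018] 0.00360850633243028
spot1b [0.5152 0.1068 0.0923] 0.0013711495732844138
spot2 [0.4965 0.0864 0.092 ] 0.0008621719339832434
oilcorner [0.7556 0.0955 0.089 ] 0.04664529433441833
handle end [0.655  0.1528 0.1419] 0.002118260566159053
armend [0.6494 0.1895 0.1203] 0.002445028571403042
board corners z.02 [array([ 0.4053, -0.1657,  0.02  ]), array([0.6932, 0.2463, 0.02  ])] [array([0.4226, 0.2463, 0.02  ])]
rail edge side [array([0.6131, 0.2282, 0.03  ]), array([ 0.6065, -0.0754,  0.03  ])]
rail scene [array([ 0.6917, -0.1151,  0.03  ]), array([0.6992, 0.2203, 0.03  ])]
mark z.04,.05,.06 [array([0.5011, 0.1514, 0.03  ]), array([0.4984, 0.1593, 0.04  ]), array([0.4957, 0.1672, 0.05  ])]
dial ctr [array([0.4964, 0.1097, 0.03  ]), array([0.4937, 0.1181, 0.04  ]), array([0.4911, 0.1264, 0.05  ])]
```

Blobs triangulate to a wheel centre near (0.4995, 0.1035, 0.0845), with station yaw about -0.022 rad. I'm moving above the wheel.

apply_moves:
  series:
    - [[0.5,-0.5,0,0,93],[0.63,-0.6,0,0,93],[0.63,-0.6,0,0,93],[0.63,-0.6,0,0,93],[0.63,-0.6,0,0,93]]

```text
clock: 0.52
ee_pos: [0.2581, -0.3677, 0.2182]
tool_rot: [-0.001, 0.986, 0.168, -0.0]
force: [0.6, 0.5, -0.9]
finger_gap: 0.0928
grasp_force: 0.0
```

apply_moves:
  series:
    - [[0.63,-0.6,0,0,93],[0.63,-0.6,0,0,93],[0.63,-0.6,0,0,93],[0.63,-0.6,0,0,93],[0.63,-0.6,0,0,93]]

```text
clock: 0.93
ee_pos: [0.3371, -0.2127, 0.2185]
tool_rot: [-0.0, 0.986, 0.168, -0.0]
force: [0.7, -1.0, 0.1]
finger_gap: 0.0929
grasp_force: 0.0
```

apply_moves:
  series:
    - [[0.63,-0.6,0,0,93],[0.63,-0.6,0,0,93],[0.63,-0.6,0,0,93],[0.63,-0.6,0,0,93],[0.63,-0.6,0,0,93]]

```text
clock: 1.35
ee_pos: [0.4162, -0.0577, 0.2185]
tool_rot: [-0.0, 0.986, 0.168, -0.0]
force: [0.6, -0.4, 0.3]
finger_gap: 0.0928
grasp_force: 0.0
```

apply_moves:
  series:
    - [[0.63,-0.6,0,0,93],[0.63,-0.6,0,0,93],[0.3,-0.3,0,0,93],[0,0,0,0,93]]

```text
clock: 1.68
ee_pos: [0.4557, 0.0208, 0.2183]
tool_rot: [-0.001, 0.985, 0.17, -0.0]
force: [-0.2, -0.6, 0.2]
finger_gap: 0.0926
grasp_force: 0.0
```

```bash
python3 - <<'E'
from h import *
p=manip.camera_params("wrist"); im=manip.grab_frame("wrist"); cv2.imwrite("pics/w1.png",im[:,:,::-1]); np.save("w1.npy",p,allow_pickle=True); print(p)
s=manip.read_state(); print(s["ee_pos"],s["tool_rot"],s["qpos"])
E
```

```text
{'fx': 343.43663155759157, 'fy': 343.43663155759157, 'cx': 285.0355724817761, 'cy': 209.43633214282065, 'k1': -0.009291625947189542, 'R': array([[ 0.33605164, -0.94184288, -0.00113543],
       [-0.91169102, -0.32559551,  0.25061335],
       [-0.23640809, -0.08318386, -0.9680866 ]]), 't': array([-0.13364792,  0.39310121,  0.49778464])}
[0.45500514 0.01920669 0.21818419] [-1.70209876e-04  9.85456875e-01  1.69924806e-01 -5.28142982e-04] [-2.03519071e-01  8.73229367e-02  1.74689809e+00 -7.17748248e-05
  1.30847925e+00  1.02578912e+00]
```

View pics/w1.png

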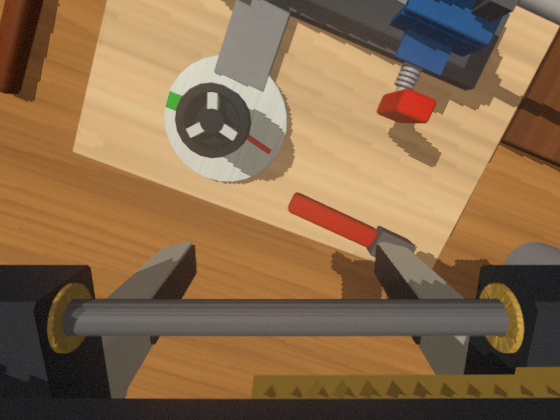

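The wrist view shows the wheel hub at (212,117), green mark (174,102), pointer tip (270,151) and latch handle (407,103). The dresser lies between them.

```bash
python3 - <<'E'
from h import *
np.set_printoptions(precision=4,suppress=True)
p=np.load("w1.npy",allow_pickle=True).item(); f=lambda u,v,z:onz("w",(u,v),z,p)
im=cv2.imread("pics/w1.png");hsv=cv2.cvtColor(im,cv2.COLOR_BGR2HSV)
g=cv2.inRange(hsv,(50,100,50),(75,255,255));g[200:]=0;m=cv2.moments(g);gp=(m["m10"]/m["m00"],m["m01"]/m["m00"]);print("green px",gp)
r=cv2.inRange(hsv,(0,150,60),(8,255,255))|cv2.inRange(hsv,(172,150,60),(180,255,255));r[:,:235]=0;r[:,285:]=0;r[:120]=0;r[165:]=0
ys,xs=np.nonzero(r);print("ptr",xs.min(),xs.max(),ys.min(),ys.max())
w=f(212.5,118,.0965);print("hub",w)
for z in(.028,.032,.036):print("mark",f(*gp,z),"ptr",f(271,152,z+.004))
dark=cv2.inRange(hsv,(0,0,0),(180,255,75));dark[:80]=0;dark[165:]=0;dark[:,:170]=0;dark[:,260:]=0
c=max(cv2.findContours(dark,0,1)[0],key=cv2.contourArea);print("dark",cv2.minEnclosingCircle(c),cv2.boundingRect(c))
c,rad=cv2.minEnclosingCircle(c)
G=f(*gp,.03)[:2]-w[:2];P=f(271,152,.036)[:2]-w[:2];a=np.arctan2(G[1],G[0]);b=np.arctan2(P[1],P[0]);print("angles",a,b,"turn",(a-b)%6.283,np.hypot(*G),np.hypot(*P))
red=cv2.inRange(hsv,(0,150,150),(8,255,255));red[:80]=0;red[125:]=0;red[:,:370]=0;x,y,ww,h=cv2.boundingRect(red);print("latch",x,y,ww,h);print(f(407,103,.131),f(407,100,.131))
E
```

```text
green px (172.7173913043478, 100.41304347826087)
ptr 247 270 136 153
hub [0.5031 0.0997 0.0965]
mark [0.5018 0.1551 0.028 ] ptr [0.487  0.0469 0.032 ]
mark [0.502  0.1538 0.032 ] ptr [0.4874 0.0469 0.036 ]
mark [0.5022 0.1526 0.036 ] ptr [0.4878 0.0468 0.04  ]
dark ((218.77047729492188, 121.17764282226562), 32.72531509399414) (192, 92, 59, 62)
angles 1.592762452066929 -1.8597146928645358 turn 3.452477144931465 0.05477979605921955 0.05510269892253503
latch 377 89 59 33
[ 0.5611 -0.033   0.131 ] [ 0.5629 -0.0321  0.131 ]
```

```bash
python3 - <<'E'
from h import *
np.set_printoptions(precision=4,suppress=True)
p=np.load("w1.npy",allow_pickle=True).item(); f=lambda u,v,z:onz("w",(u,v),z,p)
R,t=np.array(p["R"]),np.array(p["t"]);print("cam",-R.T@t)
im=cv2.imread("pics/w1.png");hsv=cv2.cvtColor(im,cv2.COLOR_BGR2HSV)
wh=cv2.inRange(hsv,(0,0,150),(180,50,255));wh[:50]=0;wh[190:]=0;wh[:,:155]=0;wh[:,300:]=0
cs=[c for c in cv2.findContours(wh,0,1)[0] if cv2.contourArea(c)>30];h=cv2.convexHull(np.vstack(cs));e=cv2.fitEllipse(h);print("dial ell",e,f(*e[0],.033))
for T in(40,50,60):
    d=cv2.inRange(im,(0,0,0),(T,T,T));d[:75]=0;d[165:]=0;d[:,:165]=0;d[:,265:]=0
    c=max(cv2.findContours(d,0,1)[0],key=cv2.contourArea);print(T,cv2.boundingRect(c),cv2.minEnclosingCircle(c))
# expected projection of wheel disc for candidate centres
for ctr in [(.503,.0997,.0845),(.4995,.1035,.0845),(.503,.103,.0845)]:
    a=np.linspace(0,6.28,40);pts=np.vstack([np.c_[ctr[0]+.03*np.cos(a),ctr[1]+.03*np.sin(a),0*a+ctr[2]+dz] for dz in(-.012,.012)])
    K=np.array([[p["fx"],0,p["cx"]],[0,p["fy"],p["cy"]],[0,0,1]])
    q=cv2.projectPoints(pts,cv2.Rodrigues(R)[0],t,K,np.array([p["k1"],0,0,0]))[0][:,0];print(ctr,q.min(0),q.max(0))
E
```

```text
cam [0.521  0.0435 0.3832]
dial ell ((225.2393798828125, 117.74879455566406), (121.1377182006836, 127.79222869873047), 155.18104553222656) [0.5036 0.1004 0.033 ]Traceback (most recent call last):
  File "<stdin>", line 10, in <module>
ValueError: max() iterable argument is empty
```

apply_moves:
  series:
    - [[0.6,-0.51,0,0,93],[0.6,-0.51,0,0,93],[0.6,-0.51,0.5,0,93],[0,0,0.8,0,93],[0,0,0.8,0,93]]

```text
clock: 2.15
ee_pos: [0.5038, 0.0993, 0.1344]
tool_rot: [0.0, 0.986, 0.169, 0.001]
force: [0.1, 0.3, -0.4]
finger_gap: 0.0934
grasp_force: 0.0
```

apply_moves:
  series:
    - [[0,0,0.3,0,93],[0,0,0,0,93]]

```text
clock: 2.32
ee_pos: [0.4995, 0.0982, 0.119]
tool_rot: [-0.0, 0.986, 0.168, -0.004]
force: [-0.1, -0.2, 0.3]
finger_gap: 0.0932
grasp_force: 0.0
```

```bash
python3 - <<'E'
from h import *
p=manip.camera_params("wrist"); im=manip.grab_frame("wrist"); cv2.imwrite("pics/w2.png",im[:,:,::-1]); np.save("w2.npy",p,allow_pickle=True)
s=manip.read_state(); print(s["ee_pos"],s["tool_rot"],s["qpos"],s["force"])
E
```

```text
[0.50112209 0.09815967 0.12116386] [-1.96308199e-04  9.85862854e-01  1.67539934e-01 -2.18283415e-03] [-2.49557983e-02  2.80772574e-01  1.76172642e+00 -5.07734525e-04
  1.10345350e+00  1.20940184e+00] [ 0.53068435 -0.39627663  0.27427427]
```

View pics/w2.png

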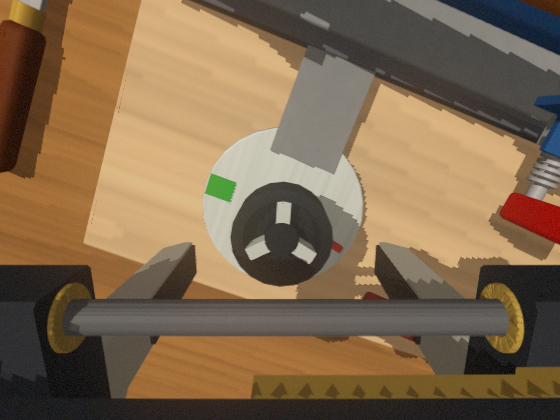

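Hub is at (282,239), the green mark at (221,188) is fully visible, and the pointer end is at (341,248).

```bash
python3 - <<'E'
from h import *
np.set_printoptions(precision=4,suppress=True)
p=np.load("w2.npy",allow_pickle=True).item(); f=lambda u,v,z:onz("w",(u,v),z,p)
for z in(.085,.0965):print("hub",f(282.5,238.5,z))
w=f(282.5,238.5,.09)[:2]
for z in(.028,.033,.038):
    m=f(221,188,z);q=f(342,248,z+.004);G=m[:2]-w;P=q[:2]-w;print(m,q,np.hypot(*G),np.hypot(*P),np.arctan2(*G[::-1])-np.arctan2(*P[::-1]))
E
```

```text
hub [0.4981 0.099  0.085 ]
hub [0.502  0.1003 0.0965]
[0.5013 0.1501 0.028 ] [0.4879 0.0467 0.032 ] 0.05052442399658939 0.054137348901854766 3.3331025007066826
[0.5026 0.1495 0.033 ] [0.4895 0.0482 0.037 ] 0.0500068097061691 0.052372073479958224 3.2845710653526154
[0.5038 0.1489 0.038 ] [0.491  0.0497 0.042 ] 0.049522952546273535 0.05063594391736801 3.2339416752299277
```

apply_moves:
  series:
    - [[0.04,-0.04,0.45,0,93],[0,0,0.45,0,93],[0,0,0.4,0,93],[0,0,0,0,93],[0,0,0,0,40]]

```text
clock: 2.78
ee_pos: [0.5041, 0.1006, 0.0716]
tool_rot: [0.0, 0.986, 0.168, 0.0]
force: [-0.4, 0.6, -0.1]
finger_gap: 0.0899
grasp_force: 0.0
```

apply_moves:
  series:
    - [[0,0,0,0,40],[0,0,0,0,40],[0,0,0,0,40],[0,0,0,0,40],[0,0,0,0,40]]

```text
clock: 3.2
ee_pos: [0.5039, 0.1021, 0.0714]
tool_rot: [-0.001, 0.986, 0.168, 0.001]
force: [-0.4, 0.4, 3.6]
finger_gap: 0.0599
grasp_force: 30.0
```

apply_moves:
  series:
    - [[0,0,0,-0.5,40],[0,0,0,-0.7,40],[0,0,0,-0.7,40],[0,0,0,-0.7,40],[0,0,0,-0.7,40]]

```text
clock: 3.62
ee_pos: [0.5034, 0.103, 0.0714]
tool_rot: [-0.001, 0.944, 0.329, 0.0]
force: [-2.4, 6.7, 6.1]
finger_gap: 0.0593
grasp_force: 30.0
```

apply_moves:
  series:
    - [[0,0,0,-0.7,40],[0,0,0,-0.7,40],[0,0,0,-0.7,40],[0,0,0,-0.7,40],[0,0,0,-0.7,40]]

```text
clock: 4.03
ee_pos: [0.5025, 0.1038, 0.0714]
tool_rot: [-0.002, 0.873, 0.488, 0.0]
force: [-5.3, 9.9, 7.3]
finger_gap: 0.0594
grasp_force: 30.0
```

```bash
python3 - <<'E'
from h import *
s=manip.read_state(); print(s["ee_pos"],s["tool_rot"],s["qpos"],s["force"],s["moment"],s["finger_gap"])
im=manip.grab_frame("side"); cv2.imwrite("pics/s2.png",cv2.resize(im[160:285,220:390,::-1],None,fx=4.7,fy=4.7))
E
```

```text
[0.5025413  0.10376888 0.07136364] [-1.88532444e-03  8.72665763e-01  4.88314283e-01  2.70254326e-04] [-0.01659815  0.34441979  1.81488172  0.0042414   0.98372369  0.53153014] [-5.31037196  9.90319592  7.27892187] [ 1.30066535  0.57142805 -0.38089348] 0.059438184398216076
```

View pics/s2.png

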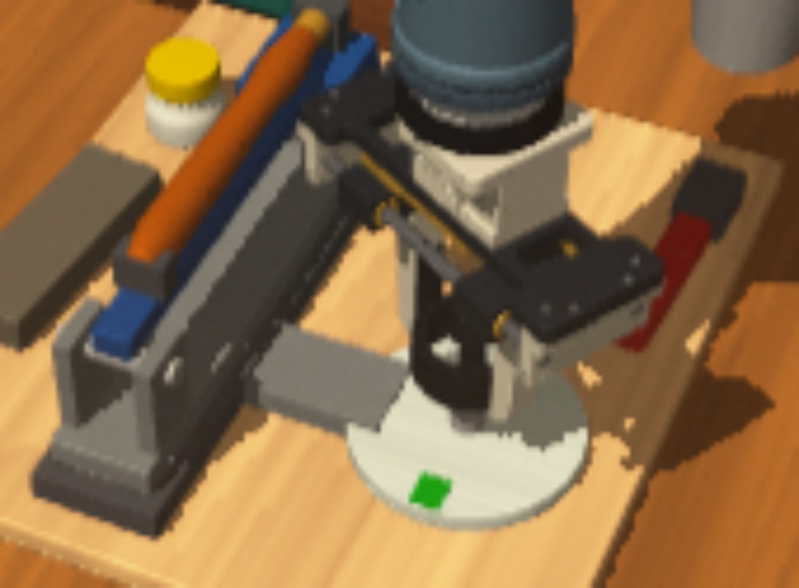

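apply_moves:
  series:
    - [[0.045,-0.07,0,-0.7,40],[0,0,0,-0.7,40],[0,0,0,-0.7,40],[0,0,0,-0.7,40],[0,0,0,-0.7,40]]

```text
clock: 4.5
ee_pos: [0.5015, 0.1043, 0.0714]
tool_rot: [-0.0, 0.774, 0.633, -0.001]
force: [-4.8, -0.7, 7.8]
finger_gap: 0.0599
grasp_force: 30.0
```

apply_moves:
  series:
    - [[0,0,0,-0.7,40],[0,0,0,-0.7,40],[0,0,0,-0.7,40],[0,0,0,-0.7,40],[0,0,0,-0.7,40]]

```text
clock: 4.92
ee_pos: [0.5004, 0.1043, 0.0713]
tool_rot: [-0.001, 0.652, 0.758, -0.001]
force: [-8.2, -1.0, 10.5]
finger_gap: 0.0597
grasp_force: 30.0
```

apply_moves:
  series:
    - [[0,-0.05,-0.02,-0.7,40],[0,0,0,-0.7,40],[0,0,0,-0.7,40],[0,0,0,-0.7,40],[0,0,0,-0.7,40]]

```text
clock: 5.33
ee_pos: [0.4992, 0.104, 0.0714]
tool_rot: [-0.001, 0.51, 0.86, -0.001]
force: [-3.9, -1.1, 2.6]
finger_gap: 0.0597
grasp_force: 30.0
```

apply_moves:
  series:
    - [[0,0,0,-0.7,40],[0,0,0,-0.7,40],[0,0,0,-0.7,40],[0,0,0,-0.7,40],[0,0,0,-0.7,40]]

```text
clock: 5.75
ee_pos: [0.4983, 0.1033, 0.0714]
tool_rot: [-0.002, 0.353, 0.936, -0.001]
force: [-6.5, -6.0, 4.0]
finger_gap: 0.0596
grasp_force: 30.0
```

```bash
python3 - <<'E'
from h import *
s=manip.read_state(); print(s["ee_pos"],s["tool_rot"],s["qpos"],s["force"],s["moment"],s["finger_gap"])
im=manip.grab_frame("side"); cv2.imwrite("pics/s3.png",im[:,:,::-1])
hsv=cv2.cvtColor(im,cv2.COLOR_RGB2HSV)
r=cv2.inRange(hsv,(0,150,60),(8,255,255));r[:235]=0;r[275:]=0;r[:,:290]=0;r[:,348:]=0;ys,xs=np.nonzero(r);print("red",len(xs),xs.mean() if len(xs) else 0,ys.mean() if len(xs) else 0)
print(list(zip(xs,ys))[:40])
E
```

```text
[0.49829998 0.10328375 0.07138781] [-0.00152666  0.35260814  0.93576889 -0.00132239] [-1.40361611e-02  3.39734095e-01  1.82211407e+00 -1.74345617e-03
  9.83514982e-01 -8.63148560e-01] [-6.51131119 -6.01506209  3.99455303] [-0.56032314  0.56305851 -0.37296029] 0.05962236556652906
red 55 305.92727272727274 246.34545454545454
[(np.int64(298), np.int64(244)), (np.int64(299), np.int64(244)), (np.int64(297), np.int64(245)), (np.int64(298), np.int64(245)), (np.int64(299), np.int64(245)), (np.int64(300), np.int64(245)), (np.int64(301), np.int64(245)), (np.int64(302), np.int64(245)), (np.int64(303), np.int64(245)), (np.int64(304), np.int64(245)), (np.int64(305), np.int64(245)), (np.int64(306), np.int64(245)), (np.int64(297), np.int64(246)), (np.int64(298), np.int64(246)), (np.int64(299), np.int64(246)), (np.int64(300), np.int64(246)), (np.int64(301), np.int64(246)), (np.int64(302), np.int64(246)), (np.int64(303), np.int64(246)), (np.int64(304), np.int64(246)), (np.int64(305), np.int64(246)), (np.int64(306), np.int64(246)), (np.int64(307), np.int64(246)), (np.int64(308), np.int64(246)), (np.int64(309), np.int64(246)), (np.int64(310), np.int64(246)), (np.int64(312), np.int64(246)), (np.int64(313), np.int64(246)), (np.int64(314), np.int64(246)), (np.int64(315), np.int64(246)), (np.int64(299), np.int64(247)), (np.int64(300), np.int64(247)), (np.int64(301), np.int64(247)), (np.int64(302), np.int64(247)), (np.int64(303), np.int64(247)), (np.int64(304), np.int64(247)), (np.int64(305), np.int64(247)), (np.int64(306), np.int64(247)), (np.int64(307), np.int64(247)), (np.int64(308), np.int64(247))]
```

```bash
cat > ang.py <<'E'
from h import *
im=manip.grab_frame("side");hsv=cv2.cvtColor(im,cv2.COLOR_RGB2HSV)
r=cv2.inRange(hsv,(0,150,60),(8,255,255));r[:238]=0;r[275:]=0;r[:,:290]=0;r[:,342:]=0
ys,xs=np.nonzero(r);P=np.array([onz("side",(x,y),.037)[:2] for x,y in zip(xs,ys)])
vx,vy,x0,y0=cv2.fitLine(P.astype(np.float32),2,0,.001,.001).ravel();c=np.array([.5005,.102])
if (P.mean(0)-c)@[vx,vy]<0:vx,vy=-vx,-vy
g=cv2.inRange(hsv,(50,100,50),(75,255,255));g[:250]=0;g[280:]=0;g[:,:290]=0;g[:,330:]=0
ys2,xs2=np.nonzero(g);G=np.array([onz("side",(x,y),.033)[:2] for x,y in zip(xs2,ys2)])
k=np.argsort((P-c)@[vx,vy])[-6:]
print("n",len(P),len(G),"bar angle",np.arctan2(vy,vx),"tip",P[k].mean(0),"mark",G.mean(0) if len(G) else None)
print("line offset from c",(c-[x0,y0])@[-vy,vx])
E
python3 ang.py
```

```text
n 55 47 bar angle 0.2750377 tip [0.55061951 0.11524939] mark [0.50225056 0.15278589]
line offset from c 0.0004490610888670931
```

apply_moves:
  series:
    - [[0.01,-0.05,0,-0.7,40],[0,0,0,-0.7,40],[0,0,0,-0.7,40],[0,0,0,-0.7,40],[0,0,0,-0.7,40]]

```text
clock: 6.27
ee_pos: [0.4977, 0.1023, 0.0714]
tool_rot: [-0.001, 0.184, 0.983, -0.001]
force: [-2.3, -3.1, 1.6]
finger_gap: 0.0591
grasp_force: 30.0
```

apply_moves:
  series:
    - [[0,0,0,-0.7,40],[0,0,0,-0.7,40],[0,0,0,-0.7,40],[0,0,0,-0.7,40],[0,0,0,-0.7,40]]

```text
clock: 6.68
ee_pos: [0.4975, 0.1012, 0.0714]
tool_rot: [-0.001, 0.01, 1.0, -0.001]
force: [-3.4, -9.4, 2.1]
finger_gap: 0.0594
grasp_force: 30.0
```

apply_moves:
  series:
    - [[0,0,0,-0.7,40],[0,0,0,-0.7,40],[0,0,0,-0.7,40],[0,0,0,-0.2,40],[0,0,0,0,40]]

```text
clock: 7.1
ee_pos: [0.4975, 0.1005, 0.0714]
tool_rot: [-0.001, -0.104, 0.995, -0.002]
force: [-2.8, -11.8, 1.5]
finger_gap: 0.0592
grasp_force: 30.0
```

```bash
python3 ang.py
```

```text
n 46 46 bar angle 1.2037771 tip [0.51929943 0.15018522] mark [0.50210883 0.15300546]
line offset from c 0.0006904141869432424
```

apply_moves:
  series:
    - [[0.01,-0.05,0,-0.7,40],[0,0,0,-0.7,40],[0,0,0,-0.7,40],[0,0,0,-0.7,40],[0,0,0,-0.5,40]]

```text
clock: 7.57
ee_pos: [0.498, 0.0994, 0.0714]
tool_rot: [-0.001, -0.267, 0.964, -0.001]
force: [-1.9, -7.5, 0.6]
finger_gap: 0.0592
grasp_force: 30.0
```

apply_moves:
  series:
    - [[0,0,0,0,40],[0,0,0,0,40]]

```text
clock: 7.73
ee_pos: [0.4979, 0.0994, 0.0714]
tool_rot: [-0.001, -0.266, 0.964, -0.001]
force: [-2.5, -6.2, 0.4]
finger_gap: 0.0596
grasp_force: 30.0
```

```bash
python3 ang.py
```

```text
n 40 31 bar angle 1.5243627 tip [0.50333751 0.15280979] mark [0.50105015 0.15466351]
line offset from c 0.0009860137119057817
```

Pointer and mark agree within about 1 mm. I'll add a hair of turn, release, and rise.

apply_moves:
  series:
    - [[0,0,0,-0.2,40],[0,0,0,0,40],[0,0,0,0,93],[0,0,0,0,93],[0,0,0,0,93]]

```text
clock: 8.2
ee_pos: [0.4988, 0.1011, 0.0716]
tool_rot: [0.0, -0.275, 0.962, 0.0]
force: [0.8, 0.7, 0.4]
finger_gap: 0.075
grasp_force: 0.0
```

apply_moves:
  series:
    - [[0,0,0,0,93],[0,0,-0.3,0,93],[0,0,-0.7,0,93],[0,0,-0.9,0,93],[0,0,-0.9,0,93]]

```text
clock: 8.62
ee_pos: [0.4978, 0.1011, 0.1841]
tool_rot: [-0.001, -0.275, 0.962, 0.0]
force: [1.3, 0.2, -0.5]
finger_gap: 0.0927
grasp_force: 0.0
```

apply_moves:
  series:
    - [[0,0,-0.9,0.9,93],[0,0,0,0.9,93],[0,0,0,0.9,93],[0,0,0,0.9,93],[0,0,0,0.9,93]]

```text
clock: 9.03
ee_pos: [0.4987, 0.1012, 0.2199]
tool_rot: [0.0, -0.051, 0.999, 0.0]
force: [-0.9, 0.2, -0.2]
finger_gap: 0.093
grasp_force: 0.0
```

apply_moves:
  series:
    - [[0,0,0,0.9,93],[0,0,0,0.9,93],[0,0,0,0.9,93],[0,0,0,0.9,93],[0,0,0,0.9,93]]

```text
clock: 9.45
ee_pos: [0.4986, 0.1011, 0.2195]
tool_rot: [0.0, 0.173, 0.985, 0.0]
force: [0.4, 0.2, 0.0]
finger_gap: 0.0931
grasp_force: 0.0
```

apply_moves:
  series:
    - [[0,0,0,0.9,93],[0,0,0,0.9,93],[0,0,0,0.9,93],[0,0,0,0.9,93],[0,0,0,0.9,93]]

```text
clock: 9.87
ee_pos: [0.4986, 0.1011, 0.2195]
tool_rot: [-0.0, 0.388, 0.921, 0.0]
force: [0.1, 0.8, -0.9]
finger_gap: 0.0931
grasp_force: 0.0
```

apply_moves:
  series:
    - [[0,0,0,0.9,93],[0,0,0,0.9,93],[0,0,0,0.9,93],[0,0,0,0.9,93],[0,0,0,0.9,93]]

```text
clock: 10.28
ee_pos: [0.4986, 0.1011, 0.2195]
tool_rot: [-0.0, 0.584, 0.812, 0.0]
force: [0.3, -0.3, -0.3]
finger_gap: 0.0928
grasp_force: 0.0
```

apply_moves:
  series:
    - [[0,0,0,0.9,93],[0,0,0,0.9,93],[0,0,0,0.9,93],[0,0,0,0,93],[0,0,0,0,93]]

```text
clock: 10.7
ee_pos: [0.4986, 0.1011, 0.2195]
tool_rot: [-0.0, 0.686, 0.728, 0.0]
force: [-0.6, -0.2, 0.3]
finger_gap: 0.0931
grasp_force: 0.0
```

```bash
python3 ang.py; python3 - <<'E'
from h import *
p=manip.camera_params("wrist"); im=manip.grab_frame("wrist"); cv2.imwrite("pics/w3.png",im[:,:,::-1]); np.save("w3.npy",p,allow_pickle=True)
s=manip.read_state(); print(s["clock"],s["ee_pos"],s["tool_rot"],s["qpos"],s["force"])
cv2.imwrite("pics/side4.png",manip.grab_frame("side")[:,:,::-1]);cv2.imwrite("pics/scene4.png",manip.grab_frame("scene")[:,:,::-1])
E
```

```text
n 41 32 bar angle 1.5315957 tip [0.50333727 0.15389321] mark [0.5012228  0.15467047]
line offset from c 0.0008313979968017531
10.8 [0.49861393 0.10099821 0.21944908] [-2.54705280e-05  6.85723610e-01  7.27862026e-01  1.99925723e-05] [-1.97458017e-02  1.83634640e-01  1.62990914e+00  6.57597747e-05
  1.32805979e+00 -7.93631495e-02] [-1.05630742 -0.18258255 -0.87073634]
```

View pics/w3.png

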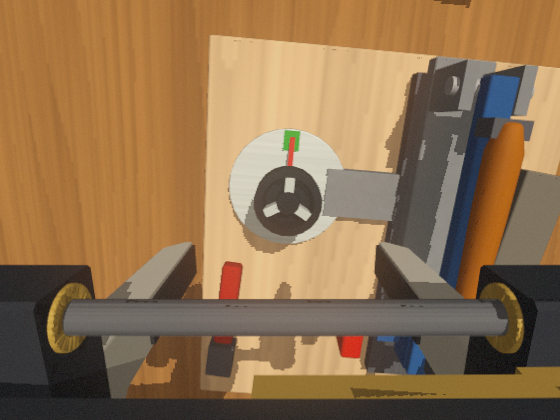

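The wrist view shows the red pointer on the green mark at (291,140), and the latch is partly hidden at (350,343). I'm moving towards the latch.

apply_moves:
  series:
    - [[0,0,0,0.81,93],[-0.5,0.4,0,0,93],[-0.5,0.4,0,0,93],[-0.5,0.4,0,0,93],[-0.5,0.4,0,0,93]]

```text
clock: 11.32
ee_pos: [0.5613, 0.0186, 0.2196]
tool_rot: [0.0, 0.715, 0.699, 0.0]
force: [-0.0, -0.7, 0.4]
finger_gap: 0.0932
grasp_force: 0.0
```

apply_moves:
  series:
    - [[0,0,0,0,50],[0,0,0,0,50],[0,0,0,0,50]]

```text
clock: 11.57
ee_pos: [0.5602, 0.0197, 0.2192]
tool_rot: [-0.001, 0.715, 0.699, -0.0]
force: [-0.5, 0.3, -0.2]
finger_gap: 0.0773
grasp_force: 0.0
```

```bash
python3 - <<'E'
from h import *
np.set_printoptions(precision=4,suppress=True)
s=manip.read_state(); p=manip.camera_params("wrist"); im=manip.grab_frame("wrist")[:,:,::-1].copy(); cv2.imwrite("pics/w4.png",im); np.save("w4.npy",p,allow_pickle=True)
print(s["ee_pos"],s["tool_rot"],s["finger_gap"])
hsv=cv2.cvtColor(im,cv2.COLOR_BGR2HSV)
r=cv2.inRange(hsv,(0,170,60),(6,255,255))
for c in cv2.findContours(r,0,1)[0]:
    if cv2.contourArea(c)>60:
        x,y,w,h=cv2.boundingRect(c);print((x,y,w,h),im[y+h//2,x+w//2],onz("w",(x+w/2,y+h/2),.131,p))
E
```

```text
[0.5602 0.0197 0.2192] [-0.0006  0.7155  0.6986 -0.0001] 0.07733769056554962
(279, 219, 22, 48) [ 44  68 227] [ 0.5634 -0.0041  0.131 ]
(167, 198, 21, 59) [ 51  75 209] [0.4768 0.0106 0.131 ]
(219, 50, 5, 21) [ 69  91 230] [0.519  0.1296 0.131 ]
```

View pics/w4.png

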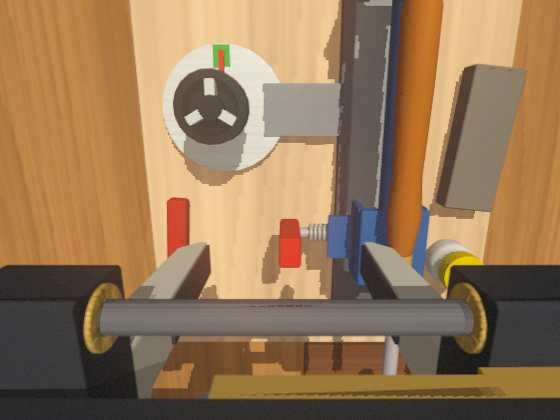

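The wrist view shows the latch handle at (290,243), with its top face about rows 236-267 and the spring to the right. The arm is at x≈370-410 px.

```bash
python3 - <<'E'
from h import *
np.set_printoptions(precision=4,suppress=True)
p=np.load("w4.npy",allow_pickle=True).item();im=cv2.imread("pics/w4.png")
print(im[216:270:2,290,2])
for z in(.125,.131,.137):print([onz("w",q,z,p) for q in((290,267),(290,236),(279.5,251),(300.5,251))])
print("gouge L/R edges z.15",onz("w",(390,235),.15,p),"blue bracket",onz("w",(352,235),.12,p))
s=cv2.imread("pics/side4.png");sc=cv2.imread("pics/scene4.png")
for n,q,ro in(("side",s,(140,200,290,345)),("scene",sc,(170,215,225,275))):
    h=cv2.cvtColor(q,cv2.COLOR_BGR2HSV);r=cv2.inRange(h,(0,170,60),(6,255,255));m=np.zeros_like(r);m[ro[0]:ro[1],ro[2]:ro[3]]=r[ro[0]:ro[1],ro[2]:ro[3]]
    print(n,[(cv2.boundingRect(c),cv2.contourArea(c)) for c in cv2.findContours(m,0,1)[0] if cv2.contourArea(c)>20])
E
```

```text
[230 224 186 185 186 187 186 186 188 186 187 205 231 228 227 227 227 226
 226 226 224 225 224 224 222 210 223]
[array([ 0.5631, -0.027 ,  0.125 ]), array([ 0.5636, -0.0003,  0.125 ]), array([ 0.5549, -0.0129,  0.125 ]), array([ 0.5718, -0.0133,  0.125 ])]
[array([ 0.5631, -0.0243,  0.131 ]), array([0.5636, 0.0017, 0.131 ]), array([ 0.5551, -0.0105,  0.131 ]), array([ 0.5716, -0.0109,  0.131 ])]
[array([ 0.563 , -0.0216,  0.137 ]), array([0.5635, 0.0038, 0.137 ]), array([ 0.5552, -0.0082,  0.137 ]), array([ 0.5713, -0.0085,  0.137 ])]
gouge L/R edges z.15 [0.6353 0.0073 0.15  ] blue bracket [ 0.6139 -0.0024  0.12  ]
side [((308, 180, 10, 20), 153.5)]
scene [((225, 188, 27, 16), 161.5)]
```

apply_moves:
  series:
    - [[-0.39,0.05,0,0,44],[-0.39,0.04,0,0,44],[0,0,0.6,0,44],[0,0,0.6,0,44],[0,0,0,0,44]]

```text
clock: 12.03
ee_pos: [0.5602, -0.0105, 0.1675]
tool_rot: [-0.003, 0.715, 0.699, -0.002]
force: [-1.1, 0.3, -1.4]
finger_gap: 0.0449
grasp_force: 0.0
```

apply_moves:
  series:
    - [[0,0,0,0,44]]

```text
clock: 12.12
ee_pos: [0.5622, -0.0108, 0.1708]
tool_rot: [-0.001, 0.715, 0.699, -0.001]
force: [0.3, 0.4, 1.4]
finger_gap: 0.0441
grasp_force: 0.0
```

apply_moves:
  series:
    - [[0,0.02,0.5,0,44],[0,0,0.5,0,44],[0,0,0.5,0,44],[0,0,0.25,0,44],[0,0,0,0,44]]

```text
clock: 12.53
ee_pos: [0.5635, -0.0112, 0.1006]
tool_rot: [-0.001, 0.715, 0.699, -0.001]
force: [-0.4, 0.3, 0.2]
finger_gap: 0.0436
grasp_force: 0.0
```

apply_moves:
  series:
    - [[0,0,0,0,5],[0,0,0,0,5],[0,0,0,0,5],[0,0,0,0,5],[0,0,0,0,5]]

```text
clock: 12.95
ee_pos: [0.563, -0.012, 0.1024]
tool_rot: [-0.001, 0.715, 0.699, -0.001]
force: [-6.9, 0.6, 7.0]
finger_gap: 0.0182
grasp_force: 30.0
```

apply_moves:
  series:
    - [[0,-0.1,0,0,5],[0,-0.1,0,0,5],[0,-0.1,0,0,5],[0,-0.1,0,0,5],[0,-0.1,0,0,5]]

```text
clock: 13.37
ee_pos: [0.5469, -0.0116, 0.1024]
tool_rot: [0.002, 0.716, 0.698, 0.002]
force: [9.4, 0.8, -2.8]
finger_gap: 0.0178
grasp_force: 30.0
```

apply_moves:
  series:
    - [[0,0,0,0,5],[0,0,0,0,5]]

```text
clock: 13.53
ee_pos: [0.5471, -0.0116, 0.1024]
tool_rot: [0.002, 0.716, 0.698, 0.002]
force: [8.8, 1.4, -4.5]
finger_gap: 0.0178
grasp_force: 30.0
```

apply_moves:
  series:
    - [[0,-0.05,0,0,5],[0.01,0,-0.1,0,5],[0.02,0,-0.15,0,5],[0.02,0,-0.15,0,5],[0.03,0,-0.15,0,5]]

```text
clock: 13.95
ee_pos: [0.5454, -0.0091, 0.1243]
tool_rot: [0.003, 0.716, 0.698, 0.002]
force: [10.1, -2.0, -6.3]
finger_gap: 0.0175
grasp_force: 30.0
```

apply_moves:
  series:
    - [[0,0,0,0,5]]

```text
clock: 14.03
ee_pos: [0.5462, -0.0089, 0.1253]
tool_rot: [0.004, 0.716, 0.699, 0.002]
force: [10.1, -1.7, -4.8]
finger_gap: 0.0182
grasp_force: 30.0
```

apply_moves:
  series:
    - [[0.04,0,-0.18,0,5],[0.044,0,-0.18,0,5],[0.05,0,-0.178,0,5],[0.055,0,-0.175,0,5],[0.06,0,-0.173,0,5]]

```text
clock: 14.45
ee_pos: [0.5457, 0.0003, 0.1599]
tool_rot: [0.003, 0.716, 0.698, 0.001]
force: [8.9, -3.1, -5.4]
finger_gap: 0.0178
grasp_force: 30.0
```

apply_moves:
  series:
    - [[0.065,0,-0.173,0,5],[0.065,0,-0.16,0,5],[0.05,0,-0.1,0,5],[0,0,0,0,5],[0,0,0,0,5]]

```text
clock: 14.87
ee_pos: [0.5461, 0.0074, 0.1775]
tool_rot: [0.004, 0.716, 0.699, 0.002]
force: [9.0, -4.2, -4.0]
finger_gap: 0.0181
grasp_force: 30.0
```

```bash
python3 - <<'E'
from h import *
s=manip.read_state();print(s["ee_pos"],s["force"],s["moment"])
im=manip.grab_frame("scene")[:,:,::-1];b=manip.grab_frame("side")[:,:,::-1]
a=cv2.resize(im[135:265,170:350],(554,400));c=cv2.resize(b[120:290,200:400],(246,209))
o=np.zeros((600,800,3),np.uint8);o[:400,:554]=a;o[:209,554:]=c
o[209:600,400:]=np.where(o[209:600,400:]>0,o[209:600,400:],0);cv2.imwrite("pics/fin.png",o)
E
```

```text
[0.54608457 0.00744065 0.17745478] [ 9.01667531 -4.18322498 -3.95496582] [-0.86712596 -1.33467255  0.00378385]
```

View pics/fin.png

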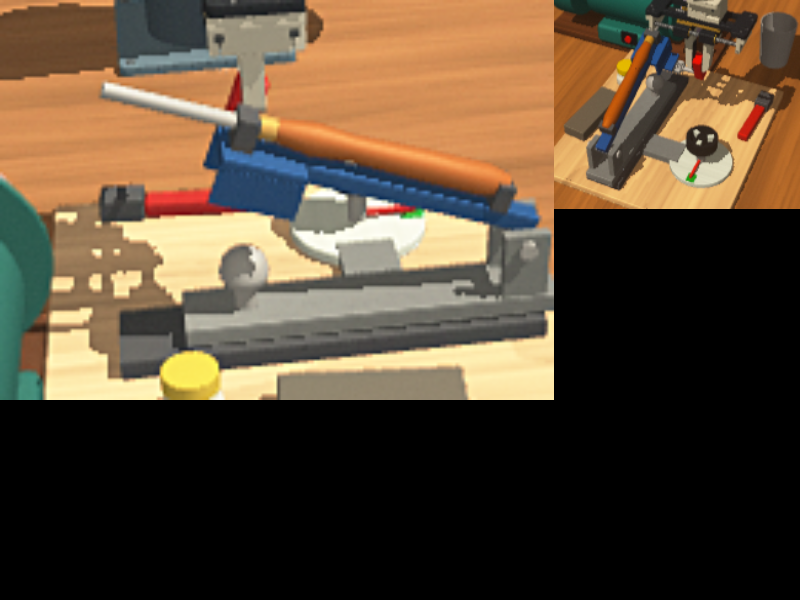

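The picture shows the arm lifted clear of the ball at (243,267) and sloping up about 20°. The latch is held, the pointer is still on green, and the loose things are undisturbed. TCP rise of 75 mm gives about 20.2°, so I'm handing in.

```bash
python3 -c "
from cell import manip
print(manip.close_job())"
```

```text
the job is handed in; nothing more can be done
None
```

The job is handed in: the handwheel was wound until its pointer lay on the green mark, the latch was pulled about 17 mm, and the arm is held off its ball at about 20°, with no sign in the pictures of the loose things being disturbed.

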